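# Seat the blue-lidded sample tin in the reader's V stop

## Task

Slide the blue-lidded sample tin along the bench, upright and without lifting it off, into the V-shaped notch of the sample reader, and press it fully home so that it sits centred against the notch's two faces. Then let go of it and leave the yellow-lidded tin, the amber jar and the black tube holder standing where they are.

Things in the scene. Friction and masses are not known exactly. Their poses are not given: they have to be found in the camera images.
- blue_tin: the tin to seat: closed upright steel cylinder with a blue lid, 60 mm diameter, 60 mm high, 0.18 to 0.35 kg, loose; sliding drag up to about 8 N. Origin: centre of its underside; yaw means nothing. Starts 140 to 180 mm from the v_stop origin, within 35 deg of its -x direction; the yellow tin is on the other side of the middle line, 120 mm or more away: a straight push to the origin meets nothing else
- v_stop: reader fixed to the bench: low white and blue box, 42 mm high, with a V notch of two upright aluminium plates (12 mm thick) in front; no floor but the bench. Origin on the bench where the seated tin's centre stands; x points into the notch along its middle, which opens to -x. Faces 45 deg either side of x, meeting at x=42 mm, 65 mm long: mouth 92 mm wide at x=-4 mm. Behind, 110 wide, to x=144
- yellow_tin: bystander: the same tin with a yellow lid, 60 mm diameter, 60 mm high, loose; origin at the centre of its underside. To be left alone
- jar: bystander: amber jar with a white cap, 64 mm diameter, 95 mm high, loose, beside the reader; origin at the centre of its underside. To be left alone
- tube_holder: bystander: black twin tube holder, a base 45 by 85 mm with two round cups side by side along its y, 47 mm high, loose, on the reader's other side; origin at the centre of its underside. To be left alone

How it is judged:
By the outcome, as a careful person would: the job done as asked, in the order asked, and still so for the second after the job is handed in, with the robot touching nothing.
It also fails if it takes over 35 s, if anything falls off the work surface, if the arm or the gripper's body presses on something with over 40 N, if the wrist force passes 120 N, or if a joint passes its speed limit or range.

## Robot

A 6-joint arm with a two-finger parallel gripper is mounted at the origin on the work surface. World frame = base frame: x ahead of the robot, y to its left, z up, the work surface at z = 0. Lengths are in m, angles in rad, forces in N, time in s.
With the tool pointing down it reaches from about 0.3 to 0.775 m from the base axis. Payload 14.6 kg.
Tool frame: the origin (TCP) lies on the front face of the gripper's body, between the roots of the fingers; the fingertips stand 73 mm ahead of it and the grasp point (between the pads) lies 54 mm ahead of it (bot.tip_extent is the distance from the TCP to the fingertips, in m); z points along the fingers, y is the line along which they close (so a half turn about z gives the same grasp; the last joint's range is limited). The gripper opens to 85 mm and grips with 20 to 120 N. Pads are 22 mm wide; open, the fingers measure 114 mm over their backs; the gripper's body (76 mm by 85 mm) begins 54 mm behind the grasp point. The pads swing forward as they close: fully open they stand 13 mm farther back than shut.
Start: joints at [-1.246, 0.3, 1.521, -0, 1.321, -0.067], TCP at [0.21, -0.508, 0.304] pointing down, gripper open.
Joint ranges: [-3.03, 3.03], [-0.79, 2.21], [0.23, 2.52], [-1.04, 4.18], [0, 3.07], [-2.55, 2.55]. Speed limits (rad/s): [2.22, 2.22, 2.57, 3.14, 3.14, 3.14].

## Interface

Orientations are given as a 3x3 rotation matrix whose columns are the frame's x, y, z axes.
In Python, from station import bot, viewer, workorder gives the robot as it stands.
- The arm moves only by the shell command python3 -m handwheel 'ROWS' [FORCE]. ROWS is JSON, a list of rows, each a list of 7 numbers: the opening in per cent of the stroke, from 0 (shut) to 100 (fully open), then the shift along the tool's x, y, z in units of 30 mm (1.0 is 30 mm), then the turn, a rotation vector about the tool's x, y, z in units of 5 degrees (1.0 is 5 degrees). In form: [[hand, dx, dy, dz, wx, wy, wz], ...]. A call has 1 to 5 rows; each row shifts and turns the commanded pose from where the row before left it, along the tool's axes as they then stand; what a row does not reach is not made up. A row lasts 1/10 s, in which the tool goes at most 50 mm and 8.59 degrees, less where a joint would pass 70% of its speed; a pose out of reach is approached as far as the arm can. A call is refused whole if a number of a shift passes 1 or a number of a turn 1, either way. A call with a gripper value outside its range is refused whole. The fingers move at their own pace and stop on an object; FORCE is the grip in N (left out, the last holds). Time passes only in rows, so rows that do not move let the fingers close. It gives the time, the measured TCP pose, the force, the opening and the grip force at its end, in the units of the state.
- bot.get_obs(): the state, without advancing time (a new reading comes with each control period).
- viewer.camera(name): name is "side" or "top" or "wrist"; returns (picture, depth): 420x560x3 uint8, red, green, blue; 420x560 float32, m along the optical axis (not along the pixel's ray), 0 where there is no reading.
- viewer.camera_info(name): a dict with "fx", "fy", "cx", "cy" (pixels), "R" (3x3) and "t" (3): a world point X has camera coordinates R X + t. Camera axes: x right, y down, z forward; pixel columns grow to the right and rows downward; lengths in m; the calibration is good to about 2 mm. A picture is of the moment at which its call begins: read the wrist's pose just before it. camera_info takes no time and is no camera call; for the wrist camera it gives the pose at the moment of the call.
- workorder.close_job(): hands the job in; it is judged then, once.
Trained networks look in the newest picture that a camera, given by its name, has taken for a name from the list of things; names that differ only in an ending like _2 or _b are one class to them, and where a whole thing is asked for, a point or a joint stands for the part that bears it (a point fixed in the world has none). Each returns a list of dicts, best first, with "p" (0 to 1); they miss things now and then, are a little off and sometimes report something else, mostly with a low value. They report only what shows in the picture. A call takes as long as a camera call.
- viewer.trace(camera, thing): "region" (420x560 bool, what is visible of it) and "pixel" ([column, row] in pixels, amid what is visible of it).
- viewer.landmark_of(camera, thing): "pixel" ([column, row] in pixels: a listed point, or the origin of a listed thing).
The state is a dict: "time": time; "joints": joint angles; "joint_vel": joint speeds; "effort": joint torques, N m; "tcp_pos": TCP position; "tool_rot": TCP orientation; "wrist_force": force on the tool from outside, world axes, zero at the start; "torque": the same for the moment, N m; "grip_width": opening from 0.0 (shut) to 1.0 (fully open); "finger_force": force on a finger pad.
Only numpy, scipy, OpenCV 4.12 (cv2) and the standard library are available. Lean on these libraries where they do the work, as an engineer would, in place of code of your own. Each camera call takes 0.05 s, during which the arm holds its last target. There are 200 camera calls.

## Working session

There is one attempt and no reset: what is moved stays moved. The work goes in short steps, Python scripts to look and compute and a shell command to move; the robot and the scene stay as the last step left them, time stands still between calls to the robot, and variables do not carry over. Pictures are saved under pics/ and viewed, at most 10 in all, crops included, and the job is handed in when it is done.

```bash
mkdir -p pics; ls; cat > h.py <<'E'
import numpy as np, cv2
from station import bot, viewer, workorder
def cloud(name):
    im,d=viewer.camera(name); c=viewer.camera_info(name)
    v,u=np.mgrid[:420,:560]
    P=np.stack([(u-c['cx'])/c['fx']*d,(v-c['cy'])/c['fy']*d,d],-1)
    return im,d,(P-np.array(c['t']))@np.array(c['R'])
E
python3 - <<'E'
from h import *
o=bot.get_obs(); print(o['time'],o['tcp_pos'],np.round(o['tool_rot'],3).tolist(),bot.tip_extent)
for n in ['top','side']:
    im,d,W=cloud(n); cv2.imwrite(f'pics/{n}0.png',im[...,::-1])
    for t in ['blue_tin','yellow_tin','v_stop','jar','tube_holder']:
        for r in viewer.trace(n,t)[:2]:
            m=r['region']&(d>0); p=W[m]
            if len(p)<5: continue
            zt=np.percentile(p[:,2],95); q=p[p[:,2]>zt-.006]
            c,rad=cv2.minEnclosingCircle((q[:,:2]*1000).astype(np.float32))
            print(n,t,round(r['p'],2),r['pixel'],len(p),'ztop',round(zt,4),'mean',q.mean(0).round(4),'circ',np.round(c,1),round(rad,1))
        for r in viewer.landmark_of(n,t)[:1]:
            u,v=np.array(r['pixel']); c=viewer.camera_info(n); R=np.array(c['R']);C=-R.T@np.array(c['t'])
            ray=R.T@np.array([(u-c['cx'])/c['fx'],(v-c['cy'])/c['fy'],1]); print('   lm',r['p'],r['pixel'],(C-ray*C[2]/ray[2]).round(4))
E
```

```text
pics
0.0 [ 0.20996738 -0.50818246  0.30332091] [[0.924, 0.382, -0.0], [0.382, -0.924, 0.001], [0.0, -0.001, -1.0]] 0.0726
top blue_tin 0.88 [328.0, 259.3] 649 ztop 0.0628 mean [ 0.5099 -0.0073  0.0599] circ [510.1  -7. ] 29.6
   lm 0.56 [323.3, 260.2] [ 0.5091 -0.0026  0.    ]
top yellow_tin 0.79 [391.3, 281.4] 747 ztop 0.0629 mean [ 0.4641 -0.1478  0.0599] circ [ 464. -148.] 29.9
   lm 0.94 [387.8, 280.9] [ 0.463  -0.1469  0.    ]
top v_stop 0.69 [379.0, 168.8] 2977 ztop 0.0442 mean [ 0.7189 -0.1273  0.0412] circ [ 707. -123.] 88.1
   lm 0.87 [369.7, 204.9] [ 0.6341 -0.1086  0.    ]
top jar 0.78 [298.2, 167.8] 746 ztop 0.0969 mean [0.7138 0.0559 0.0941] circ [714.1  55.4] 28.1
   lm 0.59 [298.3, 170.7] [0.7127 0.0535 0.    ]
top tube_holder 0.77 [467.6, 197.3] 869 ztop 0.0465 mean [ 0.653  -0.3221  0.0446] circ [ 651.6 -321.4] 39.4
   lm 0.81 [462.1, 196.4] [ 0.6534 -0.3186  0.    ]
side blue_tin 0.69 [230.4, 246.0] 1338 ztop 0.0608 mean [ 0.5142 -0.0151  0.0595] circ [513.9 -11.5] 30.0
   lm 0.68 [229.1, 259.3] [ 0.5103 -0.0156  0.    ]
side yellow_tin 0.85 [199.4, 305.7] 2072 ztop 0.061 mean [ 0.4679 -0.154   0.0598] circ [ 467.8 -151.2] 30.5
   lm 0.56 [205.6, 322.4] [ 0.4678 -0.1531  0.    ]
side v_stop 0.75 [355.8, 288.2] 5930 ztop 0.0431 mean [ 0.7175 -0.1361  0.0415] circ [ 710.4 -128.8] 88.0
   lm 0.66 [309.3, 290.6] [ 0.6379 -0.1142  0.    ]
side jar 0.72 [330.8, 206.6] 1636 ztop 0.0951 mean [0.7168 0.0477 0.0941] circ [717.8  52.2] 29.1
   lm 0.68 [329.1, 226.1] [ 0.716   0.0526 -0.    ]
side tube_holder 0.73 [361.4, 396.4] 1951 ztop 0.0476 mean [ 0.6582 -0.3212  0.0461] circ [ 654.2 -321.2] 37.5
   lm 0.66 [361.9, 418.4] [ 0.6555 -0.33    0.    ]
```

```bash
python3 - <<'E'
from h import *
for n in ['top','side']:
    im,d,W=cloud(n)
    r=viewer.trace(n,'v_stop')[0]; m=r['region']&(d>0)
    p=W[m]; p=p[abs(p[:,2]-.042)<.006][:,:2]*1000
    (c,s,a)=cv2.minAreaRect(p.astype(np.float32)); print(n,c,s,a)
    best=None
    # fit: notch (wedge) empty + box; IoU of hi points vs model on 2mm grid
    z=W[...,2]; near=(d>0)&(np.hypot(W[...,0]-.7,W[...,1]+.125)<.15)
    q=W[near][:,:2]*1000; inn=(m[near])&(abs(W[near][:,2]-.042)<.007)
    def model(P,x,y,t):
        cs,sn=np.cos(t),np.sin(t); X=(P[:,0]-x)*cs+(P[:,1]-y)*sn; Y=abs(-(P[:,0]-x)*sn+(P[:,1]-y)*cs)
        wedge=(X+Y>42.4)
        return wedge&(X<144)&(Y<55)&((X-Y)>-50-0)&(X+0*Y>-4)
    flat=inn|(abs(W[near][:,2])<.008)   # judge only on flat pixels
    q=q[flat]; inn=inn[flat]
    res=[]
    from itertools import product
    def cost(v): return (model(q,*v)!=inn).sum()
    cand=[(cost(v),v) for v in product(range(624,650,3),range(-125,-96,3),np.radians(range(-30,12,3)))]
    _,v0=min(cand,key=lambda k:k[0])
    cand=[(cost(v),v) for v in product(v0[0]+np.arange(-3,4),v0[1]+np.arange(-3,4),v0[2]+np.radians(np.arange(-3,3.1,.5)))]
    mn=min(k[0] for k in cand); g=np.array([k[1] for k in cand if k[0]<=mn*1.03+1])
    print(n,mn,inn.sum(),g.mean(0),np.degrees(g[:,2].mean()),g.std(0),len(g))
    cv2.imwrite(f'pics/{n}1.png',cv2.resize(im[130:320,260:500,::-1] if n=='top' else im[150:420,150:480,::-1],None,fx=2,fy=2))
E
```

```text
top (706.50146484375, -124.59965515136719) (110.12313842773438, 146.380615234375) 76.72267150878906
top 137 2567 [ 6.38000000e+02 -1.09000000e+02 -2.26892803e-01] -13.0 [0. 0. 0.] 1
side (709.1922607421875, -127.20932006835938) (112.41789245605469, 147.47540283203125) 76.47987365722656
side 487 4064 [ 6.40285714e+02 -1.09714286e+02 -2.34372785e-01] -13.428571428571429 [0.45175395 0.69985421 0.00863714] 7
```

View pics/top0.png

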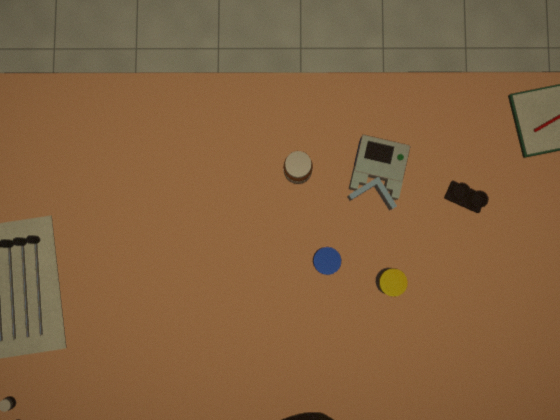

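View pics/side1.png

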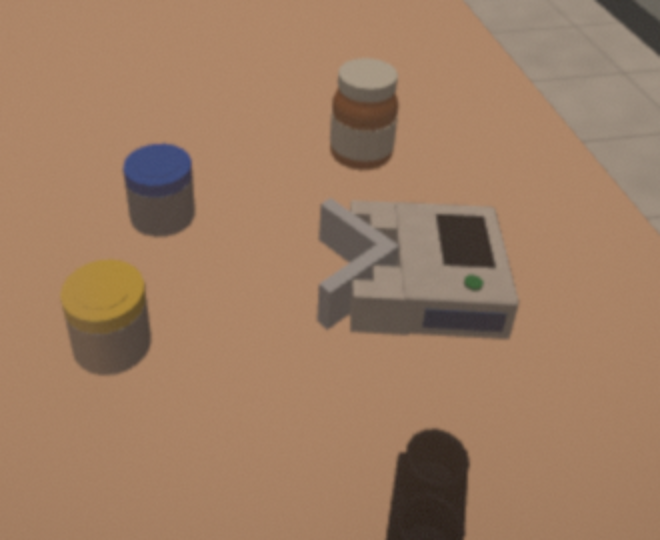

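The overhead picture puts the blue tin at (327,261), the yellow tin at (393,283) and the notch apex at about (379,180), opening toward the robot. The tin is at about (0.512,-0.009). The reader origin is at about (0.639,-0.110) with yaw -13°. My plan is to push the tin from behind with the fingers half open as a V-shaped pusher, with tool x pointing opposite to the push.

```bash

R='x'; python3 -m handwheel '[[47,0.5,-0.48,0,0,0,0],[47,0.96,-0.92,0,0,0,0],[47,0.96,-0.92,0,0,0,0],[47,0.96,-0.92,0,0,0,0],[47,0.96,-0.92,0,0,0,0]]' 40
python3 -m handwheel '[[47,0.96,-0.92,0,0,0,0],[47,0.96,-0.92,0,0,0,0],[47,0.96,-0.92,0,0,0,0],[47,0.96,-0.92,0,0,0,0],[47,0.96,-0.92,0,0,0,0]]'
python3 -m handwheel '[[47,0.96,-0.92,0,0,0,0],[47,0.96,-0.92,0,0,0,0],[47,0.96,-0.92,0,0,0,0],[47,0.96,-0.92,0,0,0,0],[47,0.96,-0.92,0,0,0,0]]'
python3 -m handwheel '[[47,0.5,-0.48,0,0,0,-1],[47,0,0,0,0,0,-1],[47,0,0,0,0,0,-1],[47,0,0,0,0,0,-1],[47,0,0,0,0,0,-1]]'
for i in 1 2 3; do python3 -m handwheel '[[47,0,0,0.2,0,0,-1],[47,0,0,0.2,0,0,-1],[47,0,0,0.2,0,0,-1],[47,0,0,0.2,0,0,-1],[47,0,0,0.2,0,0,-1]]'; done
python3 -m handwheel '[[47,0,0,0,0,0,-1],[47,0,0,0,0,0,-1],[47,0,0,0,0,0,-1],[47,0,0,0,0,0,-0.8],[47,0,0,0,0,0,0]]'
python3 - <<'E'
from h import *
o=bot.get_obs(); R=np.array(o['tool_rot']); p=o['tcp_pos']
print(o['time'],p,R.round(3).tolist(),np.degrees(np.arctan2(R[1,0],R[0,0])),o['joints'],o['grip_width'])
im,d,W=cloud('wrist'); cv2.imwrite('pics/w0.png',im[...,::-1])
for n in ['wrist','top']:
  if n!='wrist': im,d,W=cloud(n)
  for t in ['blue_tin','v_stop']:
    for r in viewer.trace(n,t)[:1]:
        q=W[r['region']&(d>0)]; zt=np.percentile(q[:,2],95); q=q[q[:,2]>zt-.006]
        print(n,t,r['p'],zt,cv2.minEnclosingCircle((q[:,:2]*1000).astype(np.float32)),q.mean(0), cv2.minAreaRect((q[:,:2]*1000).astype(np.float32)))
E
```

```text
time: 1.8
tcp_pos: [0.283, -0.3418, 0.3039]
tool_rot: [[0.924, 0.382, 0.0], [0.382, -0.924, -0.0], [0.0, 0.0, -1.0]]
wrist_force: [1.2, -0.6, 0.0]
grip_width: 0.47
finger_force: 0.0
time: 2.3
tcp_pos: [0.3634, -0.1592, 0.3041]
tool_rot: [[0.924, 0.382, 0.001], [0.382, -0.924, -0.0], [0.0, 0.001, -1.0]]
wrist_force: [0.5, 0.7, -0.0]
grip_width: 0.469
finger_force: 0.0
time: 2.8
tcp_pos: [0.4438, 0.0235, 0.3041]
tool_rot: [[0.924, 0.382, 0.001], [0.382, -0.924, -0.0], [0.0, 0.0, -1.0]]
wrist_force: [-0.3, -1.3, 0.7]
grip_width: 0.463
finger_force: 0.0
time: 3.3
tcp_pos: [0.4518, 0.0409, 0.3039]
tool_rot: [[0.673, 0.739, 0.0], [0.739, -0.673, 0.0], [0.0, 0.0, -1.0]]
wrist_force: [-0.9, -0.1, 0.5]
grip_width: 0.469
finger_force: 0.0
time: 3.8
tcp_pos: [0.4519, 0.0408, 0.2737]
tool_rot: [[0.298, 0.955, 0.0], [0.955, -0.298, -0.0], [0.0, 0.0, -1.0]]
wrist_force: [-0.6, 0.6, 0.7]
grip_width: 0.469
finger_force: 0.0
time: 4.3
tcp_pos: [0.4519, 0.0408, 0.2437]
tool_rot: [[-0.133, 0.991, 0.0], [0.991, 0.133, 0.0], [0.0, 0.0, -1.0]]
wrist_force: [0.5, -0.6, 0.5]
grip_width: 0.475
finger_force: 
[... 627 characters left out ...]
 0.06239320146049965 ((511.8410949707031, -8.940268516540527), 30.261240005493164) [ 0.51037763 -0.0077877   0.06128453] ((511.83905029296875, -8.937019348144531), (58.79624938964844, 59.616539001464844), 49.82696533203125)
top blue_tin 0.81 0.062826076055338 ((510.9268798828125, -6.7989068031311035), 28.77619171142578) [ 0.51050369 -0.00665074  0.05967712] ((510.52679443359375, -6.086490631103516), (55.50981521606445, 53.82958221435547), 0.4414651393890381)
top v_stop 0.95 0.044076039917734074 ((706.5133666992188, -124.08438110351562), 87.1715087890625) [ 0.71915603 -0.12729101  0.04109105] ((705.95947265625, -124.32748413085938), (110.42516326904297, 146.57003784179688), 76.40997314453125)
```

```bash

python3 -m handwheel '[[47,0,-0.06,0.8,0,0,0],[47,0,0,0.9,0,0,0],[47,0,0,0.9,0,0,0],[47,0,0,0.9,0,0,0],[47,0,0,0.6,0,0,0]]'
python3 -m handwheel '[[47,-0.4,0,0,0,0,0],[47,-0.4,0,0,0,0,0],[47,-0.3,0,0,0,0,0],[47,-0.15,0,0,0,0,0],[47,-0.15,0,0,0,0,0]]'
python3 -m handwheel '[[47,-0.15,0,0,0,0,0],[47,-0.2,0,0,0,0,0],[47,-0.25,0,0,0,0,0],[47,-0.25,0,0,0,0,0],[47,-0.2,0,0,0,0,0]]'
python3 - <<'E'
from h import *
o=bot.get_obs(); p=np.array(o['tcp_pos']);R=np.array(o['tool_rot']); print(o['time'],p,o['wrist_force'])
for n in ['top','side']:
  im,d,W=cloud(n)
  if n=='side': cv2.imwrite('pics/s2.png',cv2.resize(im[150:420,150:480,::-1],None,fx=2,fy=2))
  for r in viewer.trace(n,'blue_tin')[:1]:
        q=W[r['region']&(d>0)]; zt=np.percentile(q[:,2],95); q=q[q[:,2]>zt-.006]
        print(n,r['p'],len(q),zt,cv2.minEnclosingCircle((q[:,:2]*1000).astype(np.float32)))
E
```

```text
time: 6.1
tcp_pos: [0.4502, 0.0394, 0.0893]
tool_rot: [[-0.782, 0.624, -0.001], [0.624, 0.782, -0.0], [0.001, -0.001, -1.0]]
wrist_force: [0.1, 0.5, 0.7]
grip_width: 0.47
finger_force: 0.0
time: 6.6
tcp_pos: [0.4842, 0.0128, 0.0915]
tool_rot: [[-0.782, 0.624, 0.001], [0.624, 0.782, 0.0], [-0.001, 0.001, -1.0]]
wrist_force: [-0.7, -0.7, -0.3]
grip_width: 0.472
finger_force: 0.0
time: 7.1
tcp_pos: [0.5087, -0.0068, 0.0909]
tool_rot: [[-0.782, 0.623, 0.0], [0.623, 0.782, 0.0], [-0.0, 0.0, -1.0]]
wrist_force: [-3.3, 2.2, 3.3]
grip_width: 0.47
finger_force: 2.2
7.1 [ 0.50872425 -0.0067651   0.09093089] [-3.32572077  2.22697733  3.29677777]
top 0.18 495 0.09691070621197428 ((713.9708251953125, 55.290409088134766), 27.94704246520996)
```

View pics/s2.png

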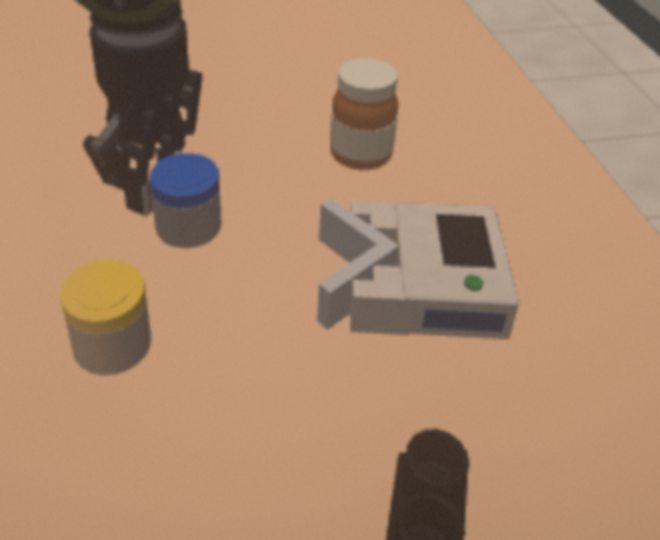

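The crop shows the blue tin at (185,200), upright and nestled between the finger edges, with the path to the notch clear. I'll keep pushing and stop short of the faces.

```bash

for i in 1 2 3; do python3 -m handwheel '[[47,-0.24,0,0,0,0,0],[47,-0.24,0,0,0,0,0],[47,-0.24,0,0,0,0,0],[47,-0.24,0,0,0,0,0],[47,-0.24,0,0,0,0,0]]'|grep -E 'time|pos|force'; done
python3 - <<'E'
from h import *
o=bot.get_obs(); p=np.array(o['tcp_pos']);R=np.array(o['tool_rot']); print(o['time'],p,o['wrist_force'])
for n in ['top','side','wrist']:
  im,d,W=cloud(n)
  if n=='side': cv2.imwrite('pics/s3.png',cv2.resize(im[150:420,150:480,::-1],None,fx=2,fy=2))
  for r in viewer.trace(n,'blue_tin')[:1]:
        q=W[r['region']&(d>0)]; zt=np.percentile(q[:,2],95); q=q[q[:,2]>zt-.006]
        print(n,r['p'],len(q),zt,cv2.minEnclosingCircle((q[:,:2]*1000).astype(np.float32)))
E
```

```text
time: 7.8
tcp_pos: [0.5368, -0.0293, 0.0908]
wrist_force: [-1.1, 0.7, -1.2]
finger_force: 0.8
time: 8.3
tcp_pos: [0.565, -0.0516, 0.0909]
wrist_force: [-1.1, 0.5, -1.3]
finger_force: 0.8
time: 8.8
tcp_pos: [0.5931, -0.0741, 0.0908]
wrist_force: [-1.0, 0.6, -0.2]
finger_force: 0.8
8.8 [ 0.59311087 -0.07405146  0.09084638] [-0.97314034  0.64493168 -0.23579201]
```

View pics/s3.png

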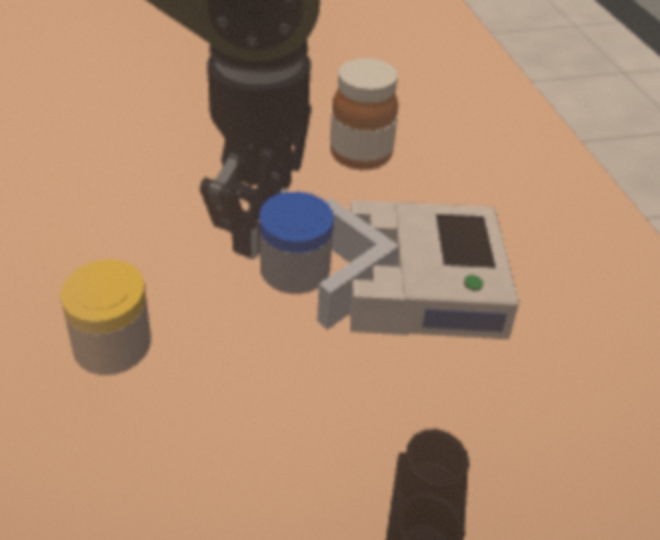

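The crop shows the blue tin at the notch mouth, at (296,240), still upright and short of the faces. The networks missed it, so I'll measure it by colour.

```bash
cat >> h.py <<'E'
O=np.array([639.,-110.]); T=np.radians(-13.3)
def blue(n):
    im,d,W=cloud(n); hsv=cv2.cvtColor(im,cv2.COLOR_RGB2HSV)
    m=(hsv[...,0]>105)&(hsv[...,0]<130)&(hsv[...,1]>120)&(d>0)&(W[...,2]>.052)&(W[...,2]<.068)
    q=W[m]
    if len(q)<20: print(n,'few',len(q)); return
    q=(q[:,:2]*1000).astype(np.float32); c,r=cv2.minEnclosingCircle(q)
    e=np.array(c)-O; print(n,len(q),np.round(c,1),round(r,1),'z',np.percentile(W[m][:,2],[50,95]).round(4),'local',np.round([e@[np.cos(T),np.sin(T)],e@[-np.sin(T),np.cos(T)]],1))
E
python3 - <<'E'
from h import *
for n in ['top','side','wrist']: blue(n)
E
```

```text
top few 0
side 1396 [ 788.1 1365.2] 1500.6 z [0.0601 0.0665] local [-194.2 1469.9]
wrist 3982 [587.5 -68.1] 40.3 z [0.0609 0.0621] local [-59.7  28.9]
```

```bash
sed -i "s/    q=W\[m\]$/    k,l,s,_=cv2.connectedComponentsWithStats(m.astype(np.uint8)); m=(l==1+s[1:,4].argmax()) if k>1 else m\n    q=W[m]/; s/(W\[...,2\]>.052)/(np.hypot(W[...,0]*1000-O[0],W[...,1]*1000-O[1])<90)\&(W[...,2]>.052)/" h.py
python3 - <<'E'
from h import *
for n in ['side','wrist']: blue(n)
E
```

```text
side 665 [620.1 -95.9] 29.2 z [0.0601 0.0613] local [-21.6   9.4]
wrist 3937 [604.6 -82.6] 22.4 z [0.0609 0.0621] local [-39.8  18.8]
```

```bash

python3 -m handwheel '[[47,-0.2,0,0,0,0,0],[47,-0.2,0,0,0,0,0],[47,-0.15,0,0,0,0,0],[47,-0.12,0,0,0,0,0],[47,0,0,0,0,0,0]]'|grep -E 'time|pos|force'
python3 -m handwheel '[[47,0.5,0,0,0,0,0],[47,0.5,0,0,0,0,0],[47,0.5,0,0,0,0,0],[47,-0.5,-0.4,0,0,0,0],[47,-0.5,-0.4,0,0,0,0]]'|grep -E 'time|pos|force'
python3 -m handwheel '[[47,0,0,0,0,0,-1],[47,0,0,0,0,0,-1],[47,0,0,0,0,0,-1],[47,0,0,0,0,0,-1],[47,0,0,0,0,0,-1]]'
python3 - <<'E'
from h import *
o=bot.get_obs(); p=np.array(o['tcp_pos']);R=np.array(o['tool_rot']); e=p[:2]*1000-O
print(o['time'],p,o['wrist_force'],np.degrees(np.arctan2(R[1,0],R[0,0])),'local',e@[np.cos(T),np.sin(T)],e@[-np.sin(T),np.cos(T)])
blue('side');blue('top')
E
```

```text
time: 9.85
tcp_pos: [0.6087, -0.0866, 0.0908]
wrist_force: [0.3, 0.1, 0.6]
finger_force: 0.0
time: 10.35
tcp_pos: [0.5819, -0.0959, 0.0912]
wrist_force: [0.1, 0.1, 0.2]
finger_force: 0.0
time: 10.85
tcp_pos: [0.582, -0.0967, 0.0909]
tool_rot: [[-0.973, 0.232, 0.0], [0.232, 0.973, -0.0], [-0.001, -0.0, -1.0]]
wrist_force: [0.7, 1.0, -0.5]
grip_width: 0.466
finger_force: 0.0
10.85 [ 0.58204571 -0.09669522  0.0908848 ] [ 0.69628237  1.03532003 -0.45464378] 166.60231741148272 local -58.487476377522555 -0.1543862170709237
side 667 [ 635.2 -109. ] 28.5 z [0.0601 0.0614] local [-3.9  0.1]
top 150 [ 642.9 -109.6] 24.9 z [0.0589 0.0626] local [3.7 1.3]
```

```bash

python3 -m handwheel '[[47,-0.2,0,0,0,0,0],[47,-0.2,0,0,0,0,0],[47,-0.15,0,0,0,0,0],[47,-0.1,0,0,0,0,0],[47,-0.05,0,0,0,0,0]]'|grep -E 'time|pos|force'
for i in 1; do python3 -m handwheel '[[47,-0.03,0,0,0,0,0],[47,-0.03,0,0,0,0,0],[47,-0.03,0,0,0,0,0],[47,-0.03,0,0,0,0,0],[47,0,0,0,0,0,0]]'|grep -E 'time|pos|force'; done
```

```text
time: 11.45
tcp_pos: [0.6023, -0.1006, 0.0907]
wrist_force: [-2.6, 0.8, 1.4]
finger_force: 1.0
time: 11.95
tcp_pos: [0.6056, -0.1014, 0.0909]
wrist_force: [-1.2, 0.2, -0.2]
finger_force: 0.6
```

```bash

for i in 1 2; do python3 -m handwheel '[[47,-0.03,0,0,0,0,0],[47,-0.03,0,0,0,0,0],[47,0,0,0,0,0,0]]'|grep -E 'time|pos|force'; done
python3 - <<'E'
from h import *
blue('side')
E
```

```text
time: 12.25
tcp_pos: [0.6073, -0.1019, 0.0908]
wrist_force: [-3.8, -0.4, 1.4]
finger_force: 1.7
time: 12.55
tcp_pos: [0.608, -0.1022, 0.0906]
wrist_force: [-14.2, 0.6, 7.2]
finger_force: 7.6
side 589 [ 640.6 -111.3] 28.3 z [0.0601 0.0615] local [ 1.9 -0.9]
```

```bash

for i in 1 2; do python3 -m handwheel '[[47,-0.03,0,0,0,0,0],[47,0,0,0,0,0,0]]'|grep -E 'time|pos|force'; done
python3 - <<'E'
from h import *
im,d,W=cloud('side'); cv2.imwrite('pics/s4.png',cv2.resize(im[220:320,250:380,::-1],None,fx=5,fy=5,interpolation=cv2.INTER_CUBIC))
blue('side')
E
```

```text
time: 12.8
tcp_pos: [0.6083, -0.1024, 0.0906]
wrist_force: [-20.5, 0.6, 10.9]
finger_force: 11.2
time: 13.0
tcp_pos: [0.6087, -0.1026, 0.0905]
wrist_force: [-26.1, 1.9, 13.0]
finger_force: 15.2
side 583 [ 639.3 -110.9] 29.5 z [0.0602 0.0615] local [ 0.5 -0.8]
```

View pics/s4.png

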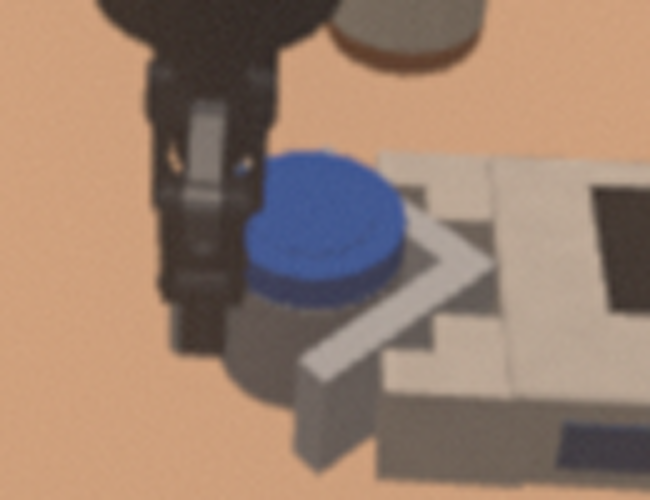

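The crop shows the tin upright in the notch, with the lid at (325,225), against the near face and held by the fingers. The push force was 26 N and the tin barely moved, so I'll back off straight and check from above.

```bash

python3 -m handwheel '[[47,0.1,0,0,0,0,0],[47,0.2,0,0,0,0,0],[47,0.6,0,0,0,0,0],[47,0.8,0,0,0,0,0],[47,0.8,0,0,0,0,0]]'|grep -E 'time|pos|force'
python3 -m handwheel '[[47,0.3,0,-0.8,0,0,0],[47,0.3,0,-0.9,0,0,0],[47,0.6,0,-0.9,0,0,0],[47,0.9,0,-0.9,0,0,0],[47,0.9,0,-0.9,0,0,0]]'|grep -E 'time|pos|force'
python3 - <<'E'
from h import *
for n in ['side','top','wrist']:
    blue(n)
    im,d,W=cloud(n)
    if n!='side': cv2.imwrite(f'pics/{n}5.png',cv2.resize(im[130:240,300:440,::-1],None,fx=5,fy=5,interpolation=cv2.INTER_CUBIC) if n=='top' else im[...,::-1])
    for t in ['yellow_tin','jar','tube_holder','v_stop']:
        for r in viewer.trace(n,t)[:1]:
            p=W[r['region']&(d>0)]; zt=np.percentile(p[:,2],95); q=p[p[:,2]>zt-.006]
            print(n,t,round(r['p'],2),q.mean(0).round(4),cv2.minAreaRect((q[:,:2]*1000).astype(np.float32)) if t=='v_stop' else '')
E
```

```text
time: 13.6
tcp_pos: [0.5372, -0.0849, 0.091]
wrist_force: [-0.2, 0.7, 0.2]
finger_force: 0.0
time: 14.1
tcp_pos: [0.4495, -0.0637, 0.2239]
wrist_force: [0.1, 0.5, 0.8]
finger_force: 0.0
side 621 [ 640.3 -111.4] 28.5 z [0.0601 0.0614] local [ 1.6 -1.1]
side yellow_tin 0.71 [ 0.4675 -0.1548  0.0599] 
side jar 0.83 [0.7165 0.0486 0.0941] 
side tube_holder 0.72 [ 0.6584 -0.3209  0.0461] 
side v_stop 0.7 [ 0.7195 -0.1384  0.0416] ((709.7830810546875, -128.0557098388672), (112.5853500366211, 147.49490356445312), 75.62853240966797)
top 565 [ 636.2 -107.4] 29.4 z [0.059  0.0626] local [-3.3  1.9]
top yellow_tin 0.81 [ 0.4749 -0.1504  0.061 ] 
top jar 0.93 [0.714  0.0555 0.0939] 
top tube_holder 0.91 [ 0.6531 -0.3225  0.0451] 
top v_stop 0.68 [ 0.7186 -0.1261  0.0413] ((706.1036376953125, -124.13710021972656), (109.82234954833984, 146.31385803222656), 76.65304565429688)
wrist few 0
wrist yellow_tin 0.84 [ 0.4636 -0.1498  0.0616] 
wrist jar 0.58 [0.69   0.0324 0.0584] 
wrist tube_holder 0.56 [ 0.6347 -0.2712  0.0451]
```

View pics/top5.png

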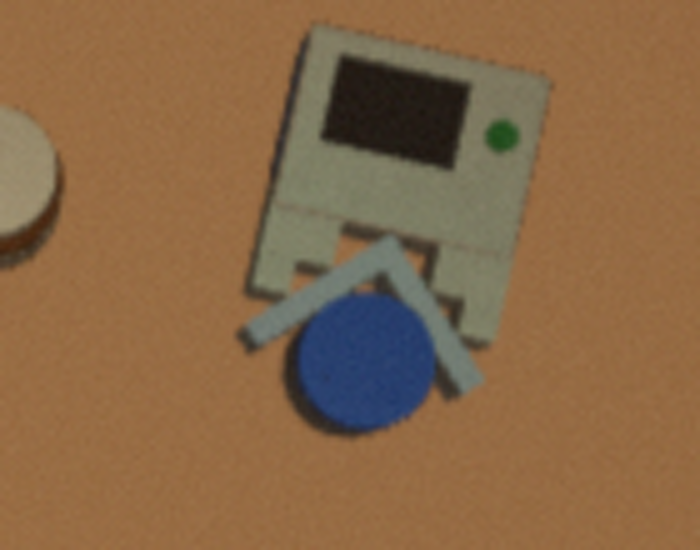

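View pics/wrist5.png

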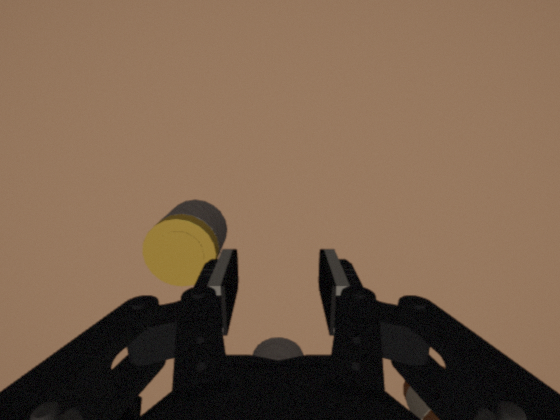

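The overhead crop shows the tin in the V with the lid at (366,362), touching both plates. The wrist view shows the yellow tin undisturbed at (185,250). I'll check the centring at pixel level, measuring lid and notch in the same camera.

```bash
python3 - <<'E'
from h import *
from scipy.optimize import minimize
c=viewer.camera_info('top'); R=np.array(c['R']);C=-R.T@np.array(c['t'])
def ray(uv,z):
    r=np.c_[(uv[:,0]-c['cx'])/c['fx'],(uv[:,1]-c['cy'])/c['fy'],np.ones(len(uv))]@R
    return ((C+r*((z-C[2])/r[:,2])[:,None])[:,:2])*1000
I=np.mean([viewer.camera('top')[0].astype(float) for _ in range(6)],0).astype(np.uint8)
b=cv2.GaussianBlur(I,(0,0),.7); v,u=np.mgrid[130:240,300:440]; uv=np.c_[u.ravel(),v.ravel()].astype(float)
px=I[130:240,300:440].reshape(-1,3).astype(float)
blue_=px[:,2]>px[:,0]*1.3+15
q=ray(uv[blue_],.06); e=q-np.median(q,0); q=q[np.hypot(*e.T)<34]
tin=q.mean(0); print('tin',tin,'area->r',np.sqrt(len(q)/np.pi)*abs(ray(np.array([[350,200.],[351,200]]),.06)[1]-ray(np.array([[350,200.],[351,200]]),.06)[0]).max())
# plates: greenish-grey (blue/red ratio high), not lid, not dark
hi=(px[:,2]>px[:,0]*.8)&(px.sum(1)>220)&~blue_   # light grey = reader top+plates
P=ray(uv,.042); lidmask=np.hypot(*(ray(uv,.06)-tin).T)<33
ok=~lidmask&(np.hypot(*(P-[640,-110]).T)<62)
def X(v): 
    cs,sn=np.cos(v[2]),np.sin(v[2]); d=P-v[:2]; return d@[cs,sn],d@[-sn,cs]
sg=lambda s:1/(1+np.exp(-s/1.0))
def cost(v):
    x,y=X(v); s=(x+abs(y)-42)/2**.5; t=(x-abs(y)+50)/2**.5
    pl=sg(s)*sg(12-s)*sg(t)         # plates only
    w=ok&(s<10)
    return ((pl-hi)[w]**2).sum()/w.sum()
r=min((minimize(cost,[x,y,T],method='Nelder-Mead',options=dict(initial_simplex=[[x,y,T],[x+2,y,T],[x,y+2,T],[x,y,T+.04]])) for x in(636,640) for y in(-111,-107)),key=lambda r:r.fun)
print(r.x,np.degrees(r.x[2]),r.fun); e=tin-r.x[:2];t=r.x[2]
print('local',e@[np.cos(t),np.sin(t)],e@[-np.sin(t),np.cos(t)])
E
```

```text
tin [ 635.84997506 -106.64721852] area->r 29.513379319654916
[ 6.36444267e+02 -1.07336457e+02 -2.32745096e-01] -13.33531172611759 0.006769543180714537
local -0.737240726488506 0.5335812070314341
```

The tin is within about 1 mm of centre, but the numbers allow a gap of up to 0.9 mm on the -y face. There's time for a second press with a small sideways wiggle.

```bash

python3 -m handwheel '[[47,-0.9,0,0.9,0,0,0],[47,-0.9,0,0.9,0,0,0],[47,-0.6,0,0.9,0,0,0],[47,-0.3,-0.05,0.9,0,0,0],[47,-0.3,0,0.8,0,0,0]]'|grep -E 'time|pos|force'
python3 -m handwheel '[[47,-0.6,0,0,0,0,0],[47,-0.6,0,0,0,0,0],[47,-0.5,0,0,0,0,0],[47,-0.3,0,0,0,0,0],[47,-0.12,0,0,0,0,0]]'|grep -E 'time|pos|force'
python3 -m handwheel '[[47,-0.06,0,0,0,0,0],[47,-0.06,0,0,0,0,0],[47,-0.04,0,0,0,0,0],[47,-0.03,0,0,0,0,0],[47,0,0,0,0,0,0]]'|grep -E 'time|pos|force'
```

```text
time: 15.8
tcp_pos: [0.5378, -0.0867, 0.0893]
wrist_force: [-0.0, -0.8, -0.3]
finger_force: 0.0
time: 16.3
tcp_pos: [0.5998, -0.1016, 0.0907]
wrist_force: [0.3, 0.3, 0.1]
finger_force: 0.0
time: 16.8
tcp_pos: [0.6049, -0.1028, 0.091]
wrist_force: [0.3, 0.0, 0.6]
finger_force: 0.0
```

```bash

python3 -m handwheel '[[47,-0.04,0,0,0,0,0],[47,-0.04,0,0,0,0,0],[47,-0.03,0,0,0,0,0],[47,-0.03,0,0,0,0,0],[47,0,0,0,0,0,0]]'|grep -E 'time|pos|force'
python3 -m handwheel '[[47,0,-0.05,0,0,0,0],[47,0,0,0,0,0,0]]'|grep -E 'time|pos|force'
python3 -m handwheel '[[47,0,0.05,0,0,0,0],[47,0,0.05,0,0,0,0],[47,0,0,0,0,0,0]]'|grep -E 'time|pos|force'
```

```text
time: 17.3
tcp_pos: [0.6082, -0.1033, 0.0904]
wrist_force: [-9.4, 4.4, 3.3]
finger_force: 5.0
time: 17.5
tcp_pos: [0.6079, -0.1038, 0.0904]
wrist_force: [-7.3, 10.8, 3.7]
finger_force: 6.9
time: 17.8
tcp_pos: [0.6083, -0.1026, 0.0903]
wrist_force: [-9.9, -2.3, 2.7]
finger_force: 6.4
```

The sideways force rises stiffly both ways, so both faces are bearing on the tin. I'll re-centre, press once more and retreat.

```bash

python3 -m handwheel '[[47,0,-0.04,0,0,0,0],[47,-0.03,0,0,0,0,0],[47,-0.03,0,0,0,0,0],[47,-0.03,0,0,0,0,0],[47,0,0,0,0,0,0]]'|grep -E 'time|pos|force'
python3 -m handwheel '[[47,0.1,0,0,0,0,0],[47,0.1,0,0,0,0,0],[47,0.4,0,0,0,0,0],[47,0.8,0,0,0,0,0],[47,0.8,0,0,0,0,0]]'|grep -E 'time|pos|force'
python3 -m handwheel '[[47,0.3,0,-0.8,0,0,0],[47,0.3,0,-0.9,0,0,0],[47,0.6,0,-0.9,0,0,0],[47,0.9,0,-0.9,0,0,0],[47,0,0,0,0,0,0]]'|grep -E 'time|pos|force'
python3 - <<'E'
from h import *
blue('side');blue('top');blue('side');blue('top')
im,d,W=cloud('side'); cv2.imwrite('pics/s6.png',im[...,::-1])
E
```

```text
time: 18.3
tcp_pos: [0.6091, -0.1033, 0.0902]
wrist_force: [-28.6, 6.9, 15.8]
finger_force: 15.8
time: 18.8
tcp_pos: [0.547, -0.0886, 0.0909]
wrist_force: [1.8, 0.3, 0.7]
finger_force: 0.0
time: 19.3
tcp_pos: [0.4857, -0.0736, 0.1992]
wrist_force: [0.6, -0.9, -0.9]
finger_force: 0.0
side 638 [ 640.7 -111.8] 28.3 z [0.0601 0.0614] local [ 2.1 -1.3]
top 564 [ 636.1 -107.7] 29.0 z [0.0587 0.0625] local [-3.3  1.6]
side 632 [ 641.1 -111.7] 28.1 z [0.0601 0.0613] local [ 2.5 -1.2]
top 561 [ 636.5 -107.4] 29.4 z [0.0589 0.0627] local [-3.   1.9]
```

View pics/s6.png

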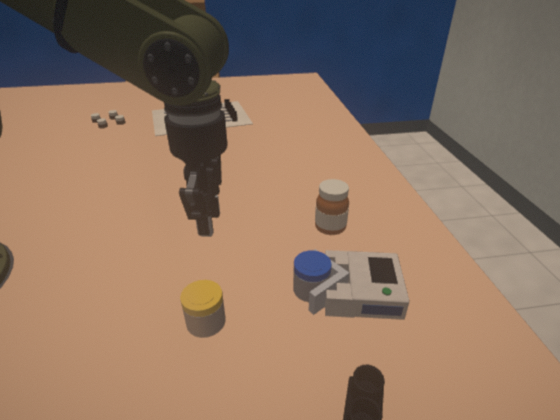

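The picture shows the blue tin seated upright in the V at (312,273), with the yellow tin (203,308), jar (332,206) and tube holder (365,395) unmoved and the gripper clear. I'm handing the job in.

```bash
python3 -c "
from station import workorder
print(workorder.close_job())"
```

```text
the job is handed in; nothing more can be done
None
```

The blue tin is pressed home upright against both notch faces, centred to within about 1 mm by camera, with the gripper clear and the other three items left standing where they were; the job was handed in at about 20 s of the 35 s allowed, and no verdict came back.

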